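# Draw the far clamp jaw snug on a mallet-head dry fit with a pull hook

## Robot

A 6-joint arm with a two-finger parallel gripper is mounted at the origin on a cart in front of the work surface, level with it; the furniture and walls round the work are solid. World frame = base frame: x ahead of the robot, y to its left, z up, the work surface at z = 0. Lengths are in m, angles in rad, forces in N, time in s.
With the tool pointing down it reaches from about 0.3 to 0.775 m from the base axis. Payload 14.6 kg.
Tool frame: the origin (TCP) lies at the very end of the fingers, on their centre line; the grasp point (between the pads) lies 19 mm behind it; z points along the fingers, y is the line along which they close (so a half turn about z gives the same grasp; the last joint's range is limited). The gripper opens to 94 mm and grips with 3 to 60 N. Pads are 16 mm wide; open, the fingers measure 119 mm over their backs; the gripper's body (75 mm by 177 mm) begins 78 mm behind the grasp point.
Start: joints at [-1.301, 0.3, 1.521, -0, 1.321, -0.067], TCP at [0.182, -0.519, 0.205] pointing down, gripper open.
Joint ranges: [-3.03, 3.03], [-0.79, 2.21], [0.23, 2.52], [-1.04, 4.18], [0, 3.07], [-2.55, 2.55]. Speed limits (rad/s): [2.22, 2.22, 2.57, 3.14, 3.14, 3.14].

## Interface

Orientations are given as [roll, pitch, yaw] about the fixed x, y, z axes, in that order (R = Rz(yaw) Ry(pitch) Rx(roll)).
In Python, from station import ctrl, camera, camera_info, finder gives the robot as it stands.
- The arm moves only by the tool carry_out, never from a script. Its argument "motion" is a list of rows, each a list of 2 entries, a list of its own where there are three numbers: the shift along the tool's x, y, z as a fraction of full scale, then the turn about the tool's z as a fraction of full scale. A call has 1 to 12 rows; each row is the pose to reach, as a shift and turn from the pose commanded when the call began, along the tool's axes at that moment, turning the shorter way round; what a row does not reach only later rows make up. Full scale, the value 1, is 200 mm for a shift and 360 degrees for a turn. A row lasts 1/10 s, in which the tool goes at most 50 mm and 8.59 degrees, less where a joint would pass 70% of its speed; a pose out of reach is approached as far as the arm can. A call with a number of a shift or a turn outside -1 to 1 is refused whole. A call with a gripper value outside its range is refused whole. "hand" is the closure, from -1 (fully open) to 1 (shut), set as the call begins (left out, the last holds). The fingers move at their own pace and stop on an object; "force" is the grip in N (left out, the last holds). Time passes only in rows, so rows that repeat a pose let the fingers close. It gives the time, the measured TCP pose, the force, the opening and the grip force at its end, in the units of the state.
- ctrl.get_obs(): the state, without advancing time (a new reading comes with each control period).
- camera(name): name is "side" or "top" or "wrist"; returns (picture, depth): 400x640x3 uint8, blue, green, red; 400x640 float32, m along the optical axis (not along the pixel's ray), 0 where there is no reading.
- camera_info(name): a dict with "camera_matrix" (3x3 intrinsics, pixels), "origin" and "attitude" of the camera in the world. Camera axes: x right, y down, z forward; pixel columns grow to the right and rows downward; lengths in m; the calibration is good to about 2 mm. A picture is of the moment at which its call begins: read the wrist's pose just before it. camera_info takes no time and is no camera call; for the wrist camera it gives the pose at the moment of the call.
- ctrl.hand_in(): hands the job in; it is judged then, once.
Trained networks look in the newest picture that a camera, given by its name, has taken for a name from the list of things; names that differ only in an ending like _2 or _b are one class to them, and where a whole thing is asked for, a point or a joint stands for the part that bears it (a point fixed in the world has none). Each returns a list of dicts, best first, with "conf" (0 to 1); they miss things now and then, are a little off and sometimes report something else, mostly with a low value. They report only what shows in the picture. A call takes as long as a camera call.
- finder.boxes_of(camera, query): "location" ([column, row] in pixels, amid what is visible of it).
- finder.cut_out(camera, query): "mask" (400x640 bool, what is visible of it) and "location" ([column, row] in pixels, amid what is visible of it).
- finder.pinpoint(camera, query): "location" ([column, row] in pixels: a listed point, or the origin of a listed thing).
The state is a dict: "time_s": time; "qpos": joint angles; "joint_vel": joint speeds; "tau": joint torques, N m; "ee_pos": TCP position; "eef_rot": TCP orientation; "force": force on the tool from outside, world axes, zero at the start; "moment": the same for the moment, N m; "grip_width": finger opening in m; "grip_force": force on a finger pad.
Only numpy, scipy, OpenCV 4.12 (cv2) and the standard library are available. Lean on these libraries where they do the work, as an engineer would, in place of code of your own. Each camera call takes 0.05 s, during which the arm holds its last target. There are 200 camera calls.

## Task

Dry-fit the mallet head: stand the loose beech cheek on edge on the two bars of the bench clamp, between the dark core and the sliding jaw, ends in line with the other two pieces. Then take the pull hook, hook it behind the far jaw and draw the jaw toward you by feel until all three pieces are pinched snug against the rubber face at the head and the clamp holds them by itself, without ramming them. Move the jaw only with the hook, keep the gripper off the clamp, leave the other things on the bench alone, and finish with the hook lying flat on the bench clear of the clamp.

Things in the scene. Friction and masses are not known exactly. Their poses are not given: they have to be found in the camera images.
- clamp: Green two-bar bench clamp, fixed. Origin at bench height, midway between the bars, below the front of the head casting; x along the bars to the jaw, y across, z up. Head: z to 0.076, y +-0.062, x back to -0.076. The rubber face on its screw (yields 1 mm per 2.5 N, up to 6 mm) stands anywhere from x 0.018 to 0.060. Pieces stand on the bars (y +-0.045, tops z 0.026).
- jaw (a joint): Slide of the far jaw: distance in m from the head casting's front (clamp origin) to the jaw's wooden face, 0 to 0.325. Moving it takes about 8 N of friction plus 15 N per m/s; it stays where left and holds a light squeeze. The jaw reaches 52 mm back from its face, is 124 mm wide, its top 78 mm above the bench (without the knob). Clamp tail at x 0.394, 30 mm high.
- jaw_knob (a point): Middle of the upright steel neck under the black star knob on top of the sliding jaw, 20 mm behind the jaw's wooden face. The neck is 16 mm thick and bare from 81 to 112 mm above the bench (this point: 96 mm); the knob above it is 46 mm across, 112 to 130 mm high. A hook behind this neck pulls the jaw.
- hook: Loose pull hook, 160 g, lying flat. Wooden handle 116 x 26 x 24 mm (x, y, z); origin at the middle of the handle's underside, z up. From it a brass ferrule and an 8 mm steel rod run along +x, sloping from 12 mm above the underside to 4 mm at the end; past x 0.15 the rod runs 26 mm to -y of the handle's line, then crooks round to +y. Balance point about 110 mm ahead of the origin.
- hook_bend (a point): Middle of the hook's crook, on the rod's axis and in line with the handle: 242 mm ahead (+x) and 4 mm above the hook's origin. The crook is 43 mm wide inside; its point turns back toward the handle on the +y side and ends (rod axis) 18 mm nearer the handle and 25 mm to +y of this spot, so its mouth is open to +y from x 0.10 to 0.22.
- cheek_a: Light beech cheek, 22 x 140 x 50 mm (x thickness, y length, z height), 110 g, standing on edge on the clamp's bars next to the head, short of its rubber face. Origin: middle of its underside.
- core: Dark walnut core, 22 x 140 x 50 mm, same axes and origin, standing on edge on the bars behind the first cheek.
- cheek_b: The loose light beech cheek, 22 x 140 x 50 mm, about 110 g, same axes and origin, standing on edge on the bench in front of the clamp.
- carpenter_pencil: Red flat carpenter's pencil, 14 x 178 x 8 mm, lying loose near the left edge (long axis y); leave alone.
- spanner_10: Small combination spanner, 19 x 143 x 8 mm, lying loose between clamp and rip fence (long axis y); leave alone.
- offcut_c: Beech offcut, 38 x 70 x 16 mm, lying loose near the left edge; leave alone.

How it is judged:
By the outcome, as a careful person would: the job done as asked, in the order asked, and still so for the second after the job is handed in, with the robot touching nothing.
It also fails if it takes over 72 s, if anything falls off the work surface, if the arm or the gripper's body presses on something with over 40 N, if the wrist force passes 120 N, or if a joint passes its speed limit or range.

## Working session

There is one attempt and no reset: what is moved stays moved. The work goes in short steps, Python scripts to look and compute and a tool call to move; the robot and the scene stay as the last step left them, time stands still between calls to the robot, and variables do not carry over. Pictures are saved under pics/ and viewed, at most 10 in all, crops included, and the job is handed in when it is done.

Besides the shell and the picture viewer there is one more tool, called after "Call:" as name([rows], argument=value, ...), one row to a line, values as JSON. carry_out: Moves the arm, as the interface text tells. Its arguments: {"type":"object","properties":{"motion":{"type":"array","items":{"type":"array"}},"hand":{"type":"number"},"force":{"type":"number"}},"required":["motion"]}

```bash
mkdir -p pics; cat > h.py <<'E'
import numpy as np, cv2
from station import ctrl, camera, camera_info, finder
from scipy.spatial.transform import Rotation as R
def att(i):
    a=np.array(i["attitude"],float)
    return a if a.shape==(3,3) else (R.from_euler('xyz',a).as_matrix() if a.size==3 else R.from_quat(a).as_matrix())
def ray(i,p):
    d=att(i)@np.linalg.inv(np.array(i["camera_matrix"]))@np.array([p[0],p[1],1.]); return np.array(i["origin"]),d
def at_z(i,p,z):
    o,d=ray(i,p); return o+d*(z-o[2])/d[2]
def at_d(i,p,depth):
    o,d=ray(i,p); return o+d*depth
def cloud(i,D):
    v,u=np.mgrid[0:400,0:640]; K=np.linalg.inv(np.array(i["camera_matrix"]))
    P=np.stack([u,v,np.ones_like(u)],-1)@K.T*D[...,None]
    return P@att(i).T+np.array(i["origin"])
def tri(i1,p1,i2,p2):
    o1,d1=ray(i1,p1);o2,d2=ray(i2,p2)
    s=np.linalg.lstsq(np.stack([d1,-d2],1),o2-o1,rcond=None)[0]
    a,b=o1+d1*s[0],o2+d2*s[1]; return (a+b)/2,np.linalg.norm(a-b)
def rnd(x,n=4): return np.round(np.array(x,float),n).tolist()
E
python3 - <<'E'
from h import *
o=ctrl.get_obs(); print({k:(rnd(v) if not isinstance(v,str) else v) for k,v in o.items()})
for c in ["side","top"]:
    im,D=camera(c); i=camera_info(c); cv2.imwrite(f"pics/{c}0.png",im); print(c,i)
    np.save(c+"D.npy",D)
    for q in ["clamp","jaw_knob","hook","hook_bend","cheek_a","core","cheek_b"]:
        r=finder.pinpoint(c,q)
        for k in r[:3]:
            u,v=np.round(k["location"]).astype(int); 
            print(q,round(k["conf"],2),rnd(k["location"],1),rnd(at_d(i,k["location"],D[min(v,399),min(u,639)])))
E
```

```text
{'time_s': 0.0, 'qpos': [-1.3006, 0.3005, 1.5216, -0.0, 1.3207, -0.0666], 'joint_vel': [0.0017, 0.0, -0.0006, 0.0014, -0.0011, 0.0012], 'tau': [-0.001, -53.1805, -35.2732, 0.0708, 0.0244, -0.0001], 'ee_pos': [0.1817, -0.5189, 0.2049], 'eef_rot': [-3.1405, -0.0001, 0.3368], 'force': [-0.6129, 0.8935, -0.4047], 'moment': [-0.0135, -0.0073, -0.0664], 'grip_force': 0.0, 'grip_width': 0.0944}
side {'camera_matrix': array([[371.63366174,   0.        , 318.25133538],
       [  0.        , 371.63366174, 204.92486393],
       [  0.        ,   0.        ,   1.        ]]), 'origin': array([ 0.36747137, -0.54400774,  0.63733615]), 'attitude': array([-2.27367232, -0.01189526, -0.29346466])}
clamp 0.76 [333.3, 272.9] [0.5371, -0.1075, 0.0685]
clamp 0.15 [422.1, 305.9] [0.7008, -0.1873, 0.0034]
jaw_knob 0.89 [467.2, 218.9] [0.851, -0.0734, 0.1016]
hook 0.89 [253.1, 207.4] [0.424, 0.1977, 0.0116]
hook_bend 0.89 [336.0, 183.8] [0.6629, 0.2361, 0.0104]
cheek_a 0.7 [363.2, 260.1] [0.6218, -0.0624, 0.0297]
cheek_a 0.63 [264.8, 280.7] [0.4069, -0.0751, 0.0514]
core 0.69 [379.8, 254.1] [0.6496, -0.0792, 0
[... 226 characters left out ...]
78619417],
       [  0.        ,   0.        ,   1.        ]]), 'origin': array([0.46427757, 0.08230753, 1.45727254]), 'attitude': array([-3.06896494,  0.015253  , -1.58381961])}
clamp 0.7 [382.7, 202.2] [0.5504, -0.0453, 0.0777]
jaw_knob 0.73 [386.6, 96.2] [0.8396, -0.0577, 0.1247]
hook 0.68 [294.3, 247.8] [0.4248, 0.2086, 0.0256]
hook_bend 0.84 [282.5, 168.5] [0.659, 0.2432, 0.0098]
cheek_a 0.94 [374.9, 251.7] [0.4116, -0.0227, 0.0507]
cheek_a 0.55 [385.7, 173.8] [0.631, -0.0559, 0.0728]
core 0.6 [384.5, 168.6] [0.6498, -0.0557, 0.0432]
core 0.42 [248.9, 229.6] [0.4794, 0.344, 0.0064]
cheek_b 0.94 [374.9, 251.7] [0.4116, -0.0227, 0.0507]
cheek_b 0.55 [385.7, 173.8] [0.631, -0.0559, 0.0728]
```

View pics/side0.png

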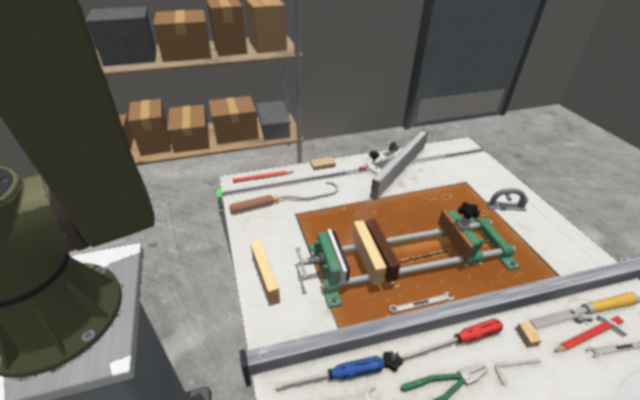

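View pics/top0.png

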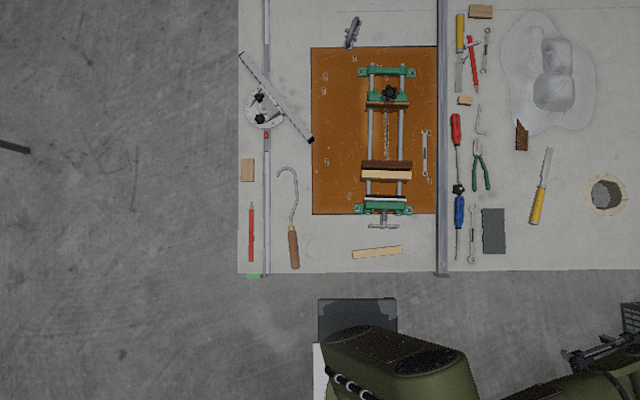

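```bash
python3 - <<'E'
from h import *
for c in ["side","top"]:
    im,D=camera(c); i=camera_info(c); P=cloud(i,D)
    for q in ["clamp","jaw","hook","core","cheek_b","spanner_10","carpenter_pencil","offcut_c"]:
        for k in finder.cut_out(c,q)[:2]:
            m=k["mask"]&(D>0); X=P[m]; zz=X[:,2]; top=X[(zz>np.percentile(zz,97)-.006)] 
            r=cv2.minAreaRect((X[:,:2]*1000).astype(np.float32)); r2=cv2.minAreaRect((top[:,:2]*1000).astype(np.float32))
            print(c,q,round(k["conf"],2),m.sum(),"z",rnd(np.percentile(zz,[3,50,97]),3),"rect",[rnd(r[0],0),rnd(r[1],0),round(r[2],1)],"top",[rnd(r2[0],0),rnd(r2[1],0),round(r2[2],1)])
E
```

```text
side clamp 0.89 5887 z [0.002, 0.038, 0.126] rect [[739.0, -41.0], [217.0, 511.0], 87.4] top [[850.0, -67.0], [42.0, 42.0], 74.8]
side jaw 0.67 1671 z [0.021, 0.073, 0.131] rect [[882.0, -28.0], [222.0, 102.0], 74.3] top [[852.0, -69.0], [39.0, 41.0], 23.3]
side hook 0.86 778 z [0.0, 0.016, 0.026] rect [[516.0, 225.0], [300.0, 64.0], 2.6] top [[430.0, 212.0], [126.0, 27.0], 6.1]
side core 0.91 818 z [0.036, 0.076, 0.079] rect [[680.0, -63.0], [140.0, 61.0], 87.3] top [[661.0, -62.0], [139.0, 23.0], 87.5]
side cheek_b 0.58 934 z [0.001, 0.05, 0.053] rect [[415.0, -5.0], [33.0, 191.0], 5.8] top [[413.0, -30.0], [22.0, 140.0], 5.3]
side spanner_10 0.95 361 z [0.001, 0.005, 0.008] rect [[702.0, -178.0], [20.0, 137.0], 88.2] top [[700.0, -180.0], [16.0, 134.0], 88.2]
side carpenter_pencil 0.48 289 z [0.0, 0.008, 0.011] rect [[474.0, 345.0], [35.0, 170.0], 89.5] top [[474.0, 338.0], [20.0, 170.0], 89.5]
side offcut_c 0.68 273 z [0.003, 0.016, 0.019] rect [[663.0, 348.0], [79.0, 42.0], 0.7] top [[659.0, 349.0], [69.0, 42.0], 1.5]
top clamp 0.72 2939 z [0.003, 0.034, 0.127] rect [[728.0, -62
[... 526 characters left out ...]
0] top [[630.0, -58.0], [139.0, 22.0], 87.1]
top cheek_b 0.83 477 z [0.033, 0.075, 0.081] rect [[631.0, -58.0], [139.0, 23.0], 87.0] top [[630.0, -58.0], [139.0, 22.0], 87.1]
top cheek_b 0.76 383 z [0.039, 0.05, 0.055] rect [[412.0, -29.0], [22.0, 139.0], 5.7] top [[412.0, -29.0], [21.0, 137.0], 5.7]
top spanner_10 0.64 163 z [-0.003, 0.005, 0.011] rect [[704.0, -178.0], [13.0, 122.0], 89.1] top [[704.0, -179.0], [118.0, 12.0], 0.4]
top carpenter_pencil 0.83 209 z [0.002, 0.007, 0.013] rect [[467.0, 338.0], [153.0, 14.0], 0.4] top [[467.0, 337.0], [13.0, 153.0], 89.9]
top offcut_c 0.73 343 z [-0.0, 0.016, 0.021] rect [[657.0, 347.0], [70.0, 41.0], 0.4] top [[657.0, 347.0], [69.0, 37.0], 0.2]
```

The side view shows the loose cheek at about (264,270), the hook at (250,203) with its bend near (336,184), the clamp pieces at (370,250) and the knob at (468,212). The top view agrees: loose cheek (376,252), hook (293,247) to (284,170), knob (389,93), spanner (425,152) to the right of the clamp. The two cameras agree to within 1–3 mm.

```bash
cat >> h.py <<'E'
def plan(*targets):
    """targets: (x,y,z,yaw_deg) world -> rows relative to present pose"""
    o=ctrl.get_obs(); p=np.array(o["ee_pos"]); M=R.from_euler('xyz',o["eef_rot"]).as_matrix(); yaw=np.degrees(o["eef_rot"][2])
    print("now",rnd(p),"yaw",round(yaw,2),"q",rnd(o["qpos"],2),"F",rnd(o["force"],1),"w",round(o["grip_width"],4),"t",round(o["time_s"],2))
    for t in targets:
        s=M.T@(np.array(t[:3])-p)/.2; dy=(t[3]-yaw+180)%360-180
        print(t,"->",rnd(s,4),round(-dy/360,4))
E
python3 - <<'E'
from h import *
plan((.412,-.029,.16,95.5))
i=camera_info("wrist");o=ctrl.get_obs();M=R.from_euler('xyz',o["eef_rot"]).as_matrix()
print("cam in tool",rnd(M.T@(np.array(i["origin"])-o["ee_pos"])),rnd(M.T@att(i)))
E
```

```text
now [0.1818, -0.5191, 0.2054] yaw 19.3 q [-1.3, 0.3, 1.52, -0.0, 1.32, -0.07] F [-0.5, 0.6, -0.2] w 0.0941 t 1.7
(0.412, -0.029, 0.16, 95.5) -> [1.8964, -1.9323, 0.2273] -0.2117
cam in tool [0.0801, 0.0008, -0.1796] [[-0.0001, -0.9619, -0.2734], [1.0, -0.0003, 0.0008], [-0.0009, -0.2734, 0.9619]]
```

Call:
carry_out([
  [[0.95, -0.966, 0], -0.106],
  [[0.95, -0.966, 0], -0.106],
  [[0.95, -0.966, 0], -0.106],
  [[0.95, -0.966, 0], -0.106],
  [[0.95, -0.966, 0], -0.106],
  [[0.95, -0.966, 0], -0.106],
  [[0.95, -0.966, 0], -0.106],
  [[0.95, -0.966, 0], -0.106],
  [[0.95, -0.966, 0], -0.106],
], hand=-1)

```text
time_s: 2.6
ee_pos: [0.297, -0.2747, 0.2054]
eef_rot: [-3.142, 0.0, 1.002]
force: [-0.3, -0.6, -0.0]
grip_width: 0.0942
grip_force: 0.0
```

```bash
python3 - <<'E'
from h import *
plan((.412,-.029,.14,95.5))
E
```

```text
now [0.297, -0.2747, 0.2054] yaw 57.4 q [-0.84, -0.03, 1.9, -0.0, 1.28, -0.27] F [-0.3, -0.6, -0.0] w 0.0942 t 2.6
(0.412, -0.029, 0.14, 95.5) -> [1.3449, -0.1772, 0.3271] -0.1058
```

Call:
carry_out([
  [[1, -0.13, 0.16], -0.106],
  [[1, -0.13, 0.16], -0.106],
  [[1, -0.13, 0.16], -0.106],
  [[1, -0.13, 0.16], -0.106],
  [[1, -0.13, 0.16], -0.106],
  [[1, -0.13, 0.16], -0.106],
  [[1, -0.13, 0.16], -0.106],
])

```text
time_s: 3.3
ee_pos: [0.3828, -0.0924, 0.1734]
eef_rot: [-3.141, 0.0, 1.665]
force: [0.4, -0.6, -0.9]
grip_width: 0.0937
grip_force: 0.0
```

```bash
python3 - <<'E'
from h import *
im,D=camera("wrist");i=camera_info("wrist");P=cloud(i,D);cv2.imwrite("pics/w1.png",im)
for k in finder.cut_out("wrist","cheek_b")[:3]:
    m=k["mask"]&(D>0);X=P[m];X=X[abs(X[:,2]-np.percentile(X[:,2],95))<.008]; r=cv2.minAreaRect((X[:,:2]*1000).astype(np.float32)); print(round(k["conf"],2),k["location"],r,rnd(np.percentile(X[:,2],[5,50,95])))
plan((.412,-.029,.08,95.5),(.412,-.029,.016,95.5))
E
```

```text
0.97 [347.4, 132.0] ((412.8384094238281, -30.418846130371094), (22.20172882080078, 138.50689697265625), 5.40877628326416) [0.0489, 0.0502, 0.0514]
0.93 [558.4, 180.9] ((631.1893920898438, -58.74122619628906), (139.3159942626953, 23.642459869384766), 86.73854064941406) [0.0707, 0.0763, 0.0775]
now [0.3827, -0.0926, 0.1735] yaw 95.38 q [-0.33, -0.02, 1.97, -0.0, 1.2, -0.42] F [0.1, -0.0, -0.7] w 0.094 t 3.4
(0.412, -0.029, 0.08, 95.5) -> [0.3029, 0.1756, 0.4676] -0.0003
(0.412, -0.029, 0.016, 95.5) -> [0.303, 0.1756, 0.7876] -0.0003
```

Call:
carry_out([
  [[0.298, 0.18, 0.2], 0],
  [[0.298, 0.18, 0.3], 0],
  [[0.298, 0.18, 0.47], 0],
  [[0.298, 0.18, 0.6], 0],
  [[0.298, 0.18, 0.7], 0],
  [[0.298, 0.18, 0.785], 0],
  [[0.298, 0.18, 0.785], 0],
  [[0.298, 0.18, 0.785], 0],
])

```text
time_s: 4.2
ee_pos: [0.413, -0.0293, 0.0169]
eef_rot: [-3.142, -0.0, 1.667]
force: [0.3, -0.6, 0.5]
grip_width: 0.0942
grip_force: 0.0
```

Call:
carry_out([
  [[0, 0, 0], 0],
  [[0, 0, 0], 0],
  [[0, 0, 0], 0],
  [[0, 0, 0], 0],
  [[0, 0, 0], 0],
  [[0, 0, 0], 0],
  [[0, 0, 0], 0],
  [[0, 0, 0], 0],
], hand=1, force=25)

```text
time_s: 5.0
ee_pos: [0.4129, -0.0285, 0.0164]
eef_rot: [-3.142, -0.0, 1.669]
force: [0.4, -0.4, 0.3]
grip_width: 0.0335
grip_force: 0.0
```

Call:
carry_out([
  [[0, 0, 0], 0],
  [[0, 0, 0], 0],
  [[0, 0, 0], 0],
  [[0, 0, 0], 0],
  [[0, 0, -0.1], 0],
  [[0, 0, -0.3], 0],
  [[0, 0, -0.5], 0],
  [[0, 0, -0.65], 0],
  [[0, 0, -0.65], 0],
])

```text
time_s: 5.9
ee_pos: [0.4145, -0.0288, 0.1499]
eef_rot: [3.135, 0.002, 1.669]
force: [-0.2, 0.5, -1.8]
grip_width: 0.0217
grip_force: 25.0
```

```bash
cat >> h.py <<'E'
def pieces(cam, q, zmin, tol=.006, n=3):
    im,D=camera(cam);i=camera_info(cam);P=cloud(i,D)
    for k in finder.cut_out(cam,q)[:n]:
        X=P[k["mask"]&(D>0)]
        if len(X)<30: continue
        X=X[abs(X[:,2]-np.percentile(X[:,2],90))<tol]
        r=cv2.minAreaRect((X[:,:2]*1000).astype(np.float32)); print(cam,q,round(k["conf"],2),rnd(k["location"],0),rnd(r[0],1),rnd(r[1],1),round(r[2],1),"z",rnd(np.percentile(X[:,2],[5,50,95])))
    return im,P
E
python3 - <<'E'
from h import *
im,P=pieces("wrist","cheek_a",0); cv2.imwrite("pics/w2.png",im)
pieces("wrist","core",0)
pieces("top","core",0); pieces("top","cheek_b",0)
plan()
E
```

```text
wrist cheek_a 0.84 [525.0, 245.0] [630.4, -54.7] [132.8, 23.8] 87.1 z [0.0692, 0.0732, 0.0744]
wrist cheek_a 0.6 [315.0, 233.0] [414.2, -30.4] [22.1, 140.2] 5.6 z [0.1804, 0.1814, 0.1824]
wrist core 0.62 [582.0, 236.0] [658.2, -52.3] [124.6, 29.9] 83.1 z [0.071, 0.075, 0.0762]
top core 0.78 [387.0, 168.0] [656.9, -59.9] [28.3, 135.7] 0.3 z [0.0734, 0.0764, 0.0809]
top core 0.16 [358.0, 256.0] [406.0, 31.9] [18.0, 20.8] 89.4 z [0.1763, 0.1788, 0.1827]
now [0.4126, -0.0285, 0.1456] yaw 95.62 q [-0.16, 0.06, 1.95, 0.0, 1.13, -0.26] F [-0.3, -0.6, -0.9] w 0.0219 t 6.3
```

```bash
python3 - <<'E'
from h import *
plan((.56,-.045,.15,91.5),(.718,-.061,.15,87.3))
E
```

```text
now [0.4126, -0.0285, 0.1456] yaw 95.62 q [-0.16, 0.06, 1.95, 0.0, 1.13, -0.26] F [-0.3, -0.6, -0.9] w 0.0219 t 6.3
(0.56, -0.045, 0.15, 91.5) -> [-0.1543, 0.7255, -0.0231] 0.0114
(0.718, -0.061, 0.15, 87.3) -> [-0.3113, 1.5039, -0.0244] 0.0231
```

Call:
carry_out([
  [[-0.03, 0.15, 0], 0.003],
  [[-0.08, 0.35, 0], 0.006],
  [[-0.12, 0.55, 0], 0.009],
  [[-0.16, 0.75, 0], 0.012],
  [[-0.19, 0.9, -0.02], 0.015],
  [[-0.2, 0.95, -0.02], 0.015],
])

```text
time_s: 6.9
ee_pos: [0.6078, -0.05, 0.1494]
eef_rot: [-3.141, -0.0, 1.574]
force: [-0.4, -0.2, -1.2]
grip_width: 0.0217
grip_force: 25.0
```

```bash
python3 - <<'E'
from h import *
pieces("wrist","core",0);pieces("wrist","cheek_a",0)
plan((.718,-.061,.15,87.3))
E
```

```text
wrist core 0.56 [374.0, 200.0] [657.3, -56.4] [131.6, 30.1] 87.8 z [0.0747, 0.0759, 0.0771]
wrist core 0.52 [441.0, 286.0] [768.4, -179.6] [8.3, 18.6] 38.0 z [0.002, 0.0044, 0.0061]
wrist cheek_a 0.91 [317.0, 236.0] [606.3, -51.7] [22.1, 140.4] 0.1 z [0.182, 0.183, 0.184]
wrist cheek_a 0.87 [346.0, 180.0] [635.4, -31.1] [21.2, 86.2] 1.2 z [0.0753, 0.0765, 0.0776]
wrist cheek_a 0.69 [573.0, 226.0] [842.1, -67.4] [23.8, 42.1] 8.0 z [0.1169, 0.1238, 0.1276]
now [0.6052, -0.0496, 0.1496] yaw 90.23 q [-0.14, 0.48, 1.41, 0.0, 1.26, -0.15] F [-0.6, -0.1, -1.7] w 0.0216 t 7.1
(0.718, -0.061, 0.15, 87.3) -> [-0.0591, 0.5637, -0.0027] 0.0081
```

Call:
carry_out([
  [[-0.02, 0.18, 0], 0.003],
  [[-0.04, 0.36, 0], 0.006],
  [[-0.06, 0.5, 0], 0.008],
  [[-0.06, 0.56, 0], 0.008],
  [[-0.06, 0.56, 0], 0.008],
])

```text
time_s: 7.6
ee_pos: [0.718, -0.0613, 0.1496]
eef_rot: [-3.141, -0.0, 1.524]
force: [-0.5, -1.3, -0.6]
grip_width: 0.0218
grip_force: 25.0
```

```bash
python3 - <<'E'
from h import *
plan()
im,P=pieces("wrist","core",0);pieces("wrist","cheek_a",0); np.save("P.npy",P); cv2.imwrite("pics/w3.png",im)
# all points at piece-top height
d=(P[...,2]>.068)&(P[...,2]<.083)&(P[...,0]>.6)&(P[...,0]<.8)
X=P[d][:,:2]*1000; r=cv2.minAreaRect(X.astype(np.float32)); print(len(X),r)
E
```

```text
now [0.718, -0.0613, 0.1496] yaw 87.35 q [-0.14, 0.74, 1.0, 0.0, 1.4, -0.09] F [-0.5, -1.3, -0.6] w 0.0218 t 7.6
wrist cheek_a 0.95 [314.0, 236.0] [717.7, -63.1] [140.3, 22.1] 87.3 z [0.1833, 0.1843, 0.1853]
wrist cheek_a 0.77 [226.0, 203.0] [636.5, -59.0] [139.5, 30.8] 86.9 z [0.0748, 0.0765, 0.0776]
7784 ((646.3822631835938, -59.616302490234375), (139.9888916015625, 51.8937873840332), 87.32278442382812)
```

View pics/w3.png

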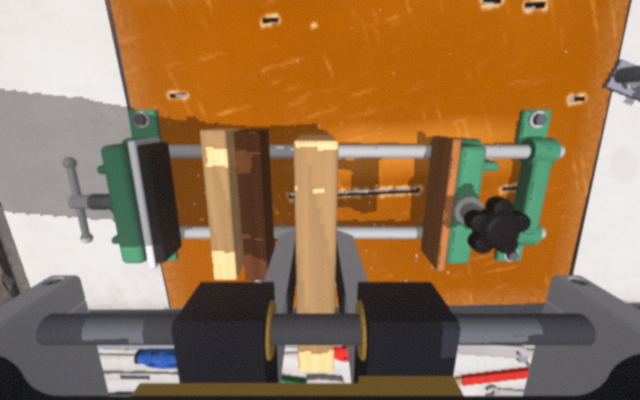

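The wrist picture shows the held cheek at (315,240), parallel to the two standing pieces at (220,200) and (255,200). The jaw is at (445,200) and the knob at (498,222). The ends line up to within 0.2 mm, so I'm lowering 108 mm.

Call:
carry_out([
  [[0, 0, 0.1], 0],
  [[0, 0, 0.25], 0],
  [[0, 0, 0.4], 0],
  [[0, 0, 0.48], 0],
  [[0, 0, 0.5], 0],
  [[0, 0, 0.515], 0],
  [[0, 0, 0.525], 0],
  [[0, 0, 0.533], 0],
  [[0, 0, 0.538], 0],
  [[0, 0, 0.538], 0],
])

```text
time_s: 8.8
ee_pos: [0.718, -0.0613, 0.0431]
eef_rot: [3.141, 0.0, 1.524]
force: [-0.5, -0.1, -0.5]
grip_width: 0.0219
grip_force: 25.0
```

Call:
carry_out([
  [[0, 0, 0.005], 0],
  [[0, 0, 0.01], 0],
  [[0, 0, 0.012], 0],
  [[0, 0, 0.012], 0],
])

```text
time_s: 9.2
ee_pos: [0.7182, -0.0614, 0.0424]
eef_rot: [3.141, 0.0, 1.524]
force: [-7.2, 1.5, 12.6]
grip_width: 0.0219
grip_force: 25.0
```

Call:
carry_out([
  [[0, 0, -0.003], 0],
  [[0, 0, -0.003], 0],
  [[0, 0, -0.003], 0],
  [[0, 0, -0.003], 0],
  [[0, 0, -0.003], 0],
], hand=0.25)

```text
time_s: 9.7
ee_pos: [0.7179, -0.0613, 0.0409]
eef_rot: [-3.141, 0.0, 1.524]
force: [-0.2, -0.3, 0.4]
grip_width: 0.0351
grip_force: 0.0
```

Call:
carry_out([
  [[0, 0, -0.05], 0],
  [[0, 0, -0.2], 0],
  [[0, 0, -0.4], 0],
  [[0, 0, -0.6], 0],
  [[0, 0, -0.7], 0],
  [[0, 0, -0.7], 0],
])

```text
time_s: 10.3
ee_pos: [0.7191, -0.0615, 0.1858]
eef_rot: [3.135, 0.001, 1.524]
force: [0.4, 0.2, 0.4]
grip_width: 0.0352
grip_force: 0.0
```

```bash
python3 - <<'E'
from h import *
plan()
im,P=pieces("wrist","cheek_b",0); cv2.imwrite("pics/w4.png",im); D=0
m=(P[...,2]>.068)&(P[...,2]<.083)&(P[...,0]>.6)&(P[...,0]<.8)&(P[...,1]>-.16)&(P[...,1]<.05)
for lo,hi in((.6,.69),(.69,.76)):
    X=P[m&(P[...,0]>lo)&(P[...,0]<hi)][:,:2]*1000; print(len(X),cv2.minAreaRect(X.astype(np.float32)))
for c in("wrist","top","side"):
    im,D=camera(c); i=camera_info(c)
    for q in("hook","hook_bend","jaw_knob","clamp"):
        for k in finder.pinpoint(c,q)[:1]: 
            z={"hook":0,"hook_bend":.004,"jaw_knob":.096,"clamp":0}[q]
            print(c,q,round(k["conf"],2),rnd(k["location"],1),rnd(at_z(i,k["location"],z)))
            np.save(f"pt_{c}_{q}.npy",k["location"])
    if c!="wrist":
        P=cloud(i,D)
        X=P[finder.cut_out(c,"hook")[0]["mask"]&(D>0)]; X=X[(X[:,2]>.019)&(X[:,2]<.03)]
        print("handle",cv2.minAreaRect((X[:,:2]*1000).astype(np.float32)))
for q in("hook","hook_bend","jaw_knob"):
    a,b=[(camera_info(c),np.load(f"pt_{c}_{q}.npy")) for c in("top","side")]
    print(q,tri(*a,*b))
E
```

```text
now [0.7191, -0.0615, 0.1858] yaw 87.34 q [-0.14, 0.71, 0.96, -0.0, 1.46, -0.09] F [0.4, 0.2, 0.4] w 0.0352 t 10.3
wrist cheek_b 0.95 [229.0, 193.0] [634.2, -59.0] [140.2, 28.7] 87.3 z [0.0718, 0.0735, 0.0746]
5751 ((645.7471923828125, -59.56256866455078), (140.1708221435547, 51.84263229370117), 87.1858139038086)
2903 ((717.7470703125, -62.93638610839844), (139.97055053710938, 22.01091766357422), 87.18594360351562)
wrist jaw_knob 0.64 [462.7, 200.8] [0.8542, -0.0635, 0.096]
wrist clamp 0.83 [185.5, 182.7] [0.5568, -0.0537, 0.0]
top hook 0.86 [292.8, 248.1] [0.4233, 0.2153, 0.0]
top hook_bend 0.73 [284.8, 168.4] [0.66, 0.237, 0.004]
top jaw_knob 0.47 [388.7, 96.1] [0.8479, -0.0666, 0.096]
handle ((441.6664733886719, 213.13418579101562), (151.62783813476562, 25.153928756713867), 4.485851764678955)
side hook 0.64 [251.1, 212.6] [0.4168, 0.1924, 0.0]
side hook_bend 0.89 [335.8, 186.9] [0.6607, 0.2306, 0.004]
side jaw_knob 0.84 [466.0, 217.6] [0.856, -0.0641, 0.096]
side clamp 0.84 [331.3, 275.0] [0.5515, -0.0592, 0.0]
handle ((438.196533203125, 211.2056884765625), (143.79908752441406, 25.61190414428711), 3.7501533031463623)
hook (array([ 0.42057408,  0.21750622, -0.02194776]), np.float64(0.0041483477802074014))
hook_bend (array([ 0.66191332,  0.23723221, -0.00124062]), np.float64(0.0025208716149748137))
jaw_knob (array([ 0.84895083, -0.06754198,  0.100688  ]), np.float64(0.0052648930049697595))
```

```bash
python3 - <<'E'
from h import *
plan((.594,.078,.16,46),(.469,.217,.13,5.5))
E
```

```text
now [0.7179, -0.0613, 0.1811] yaw 87.34 q [-0.14, 0.72, 0.96, -0.0, 1.46, -0.09] F [-0.3, -0.3, -0.9] w 0.0349 t 11.25
(0.594, 0.078, 0.16, 46) -> [0.6671, -0.6515, 0.1053] 0.1148
(0.469, 0.217, 0.13, 5.5) -> [1.3323, -1.3081, 0.2553] 0.2273
```

Call:
carry_out([
  [[0.1, -0.1, 0], 0.02],
  [[0.25, -0.25, 0], 0.04],
  [[0.4, -0.4, 0], 0.06],
  [[0.55, -0.55, 0], 0.08],
  [[0.7, -0.7, 0], 0.1],
  [[0.85, -0.85, 0.05], 0.125],
  [[0.95, -0.94, 0.1], 0.15],
  [[0.95, -0.94, 0.1], 0.17],
  [[0.95, -0.94, 0.1], 0.19],
  [[0.95, -0.94, 0.1], 0.21],
  [[0.95, -0.94, 0.1], 0.227],
  [[0.95, -0.94, 0.1], 0.227],
], hand=-0.2)

```text
time_s: 12.45
ee_pos: [0.539, 0.1372, 0.1612]
eef_rot: [-3.142, -0.0, 0.096]
force: [-0.2, 0.8, -0.0]
grip_width: 0.0563
grip_force: 0.0
```

```bash
python3 - <<'E'
from h import *
im,D=camera("wrist");i=camera_info("wrist");P=cloud(i,D);cv2.imwrite("pics/w5.png",im)
for k in finder.cut_out("wrist","hook")[:2]:
    X=P[k["mask"]&(D>0)]; print(round(k["conf"],2),k["location"],rnd(X.min(0)),rnd(X.max(0)))
    X=X[X[:,2]>.018]; 
    if len(X)>20: print(cv2.minAreaRect((X[:,:2]*1000).astype(np.float32)),rnd(np.percentile(X[:,2],95)))
for q in("hook","hook_bend"):
    for k in finder.pinpoint("wrist",q)[:1]: print(q,k["conf"],rnd(at_z(i,k["location"],0.003)))
plan((.469,.217,.13,5.5),(.469,.217,.004,5.5))
E
```

```text
0.76 [259.4, 152.0] [0.3758, 0.1637, -0.0018] [0.6674, 0.2625, 0.2197]
((459.1067810058594, 204.13148498535156), (51.37482452392578, 153.81350708007812), 78.59729766845703) 0.0243
hook 0.73 [0.5575, -0.0531, 0.003]
hook_bend 0.91 [0.6623, 0.2386, 0.003]
now [0.539, 0.1372, 0.1611] yaw 5.76 q [0.18, 0.35, 1.56, -0.0, 1.23, 1.65] F [0.1, -0.1, 0.9] w 0.0563 t 12.65
(0.469, 0.217, 0.13, 5.5) -> [-0.3081, -0.4322, 0.1554] 0.0007
(0.469, 0.217, 0.004, 5.5) -> [-0.3081, -0.4322, 0.7854] 0.0007
```

View pics/w5.png

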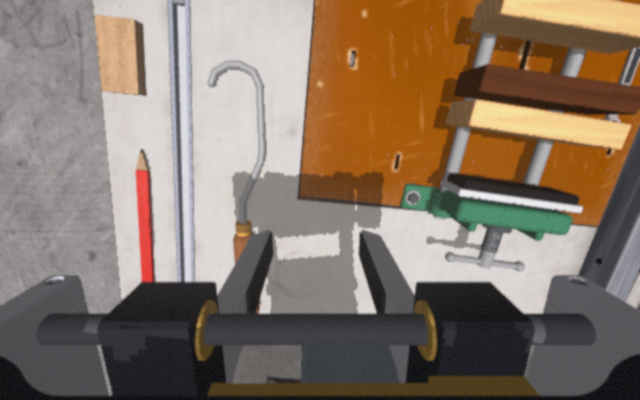

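The wrist picture shows the hook's crook top near (237,65) with its point at (213,82) on the +y side. The ferrule runs from (243,222) to (243,235), where the wooden handle starts. The placed cheek stands in the clamp at the upper right.

```bash
python3 - <<'E'
from h import *
i=camera_info("wrist")
for p,z in(((237,65),.004),((213,83),.004),((243,236),.018),((243,222),.014),((262,165),.007)): print(p,rnd(at_z(i,p,z)))
E
```

```text
(237, 65) [0.6626, 0.2312, 0.004]
(213, 83) [0.6424, 0.256, 0.004]
(243, 236) [0.4767, 0.2153, 0.018]
(243, 222) [0.4926, 0.2168, 0.014]
(262, 165) [0.5606, 0.1993, 0.007]
```

```bash
python3 - <<'E'
from h import *
plan((.461,.215,.09,5.3),(.461,.215,.006,5.3))
E
```

```text
now [0.539, 0.1372, 0.1611] yaw 5.76 q [0.18, 0.35, 1.56, -0.0, 1.23, 1.65] F [0.1, -0.1, 0.9] w 0.0563 t 12.65
(0.461, 0.215, 0.09, 5.3) -> [-0.3489, -0.4263, 0.3554] 0.0013
(0.461, 0.215, 0.006, 5.3) -> [-0.3489, -0.4263, 0.7754] 0.0013
```

Call:
carry_out([
  [[-0.15, -0.18, 0.1], 0.001],
  [[-0.3, -0.36, 0.2], 0.001],
  [[-0.35, -0.426, 0.3], 0.001],
  [[-0.35, -0.426, 0.4], 0.001],
  [[-0.35, -0.426, 0.55], 0.001],
  [[-0.35, -0.426, 0.68], 0.001],
  [[-0.35, -0.426, 0.75], 0.001],
  [[-0.35, -0.426, 0.775], 0.001],
  [[-0.35, -0.426, 0.775], 0.001],
])

```text
time_s: 13.55
ee_pos: [0.4611, 0.2152, 0.0062]
eef_rot: [3.142, 0.0, 0.092]
force: [-1.1, -0.5, 1.3]
grip_width: 0.0564
grip_force: 0.0
```

Call:
carry_out([
  [[0, 0, 0], 0],
  [[0, 0, 0], 0],
  [[0, 0, 0], 0],
  [[0, 0, 0], 0],
  [[0, 0, 0], 0],
  [[0, 0, 0], 0],
], hand=1, force=60)

```text
time_s: 14.15
ee_pos: [0.4611, 0.2152, 0.0064]
eef_rot: [-3.141, -0.0, 0.092]
force: [-1.1, -0.6, 6.2]
grip_width: 0.0253
grip_force: 60.0
```

Call:
carry_out([
  [[0, 0, -0.05], 0],
  [[0, 0, -0.15], 0],
  [[0, 0, -0.3], 0],
  [[0, 0, -0.45], 0],
  [[0, 0, -0.6], 0],
  [[0, 0, -0.75], 0],
  [[0, 0, -0.83], 0],
  [[0, 0, -0.83], 0],
  [[0, 0, -0.83], 0],
])

```text
time_s: 15.05
ee_pos: [0.4606, 0.215, 0.1715]
eef_rot: [3.141, 0.001, 0.092]
force: [0.2, 0.5, -2.3]
grip_width: 0.0255
grip_force: 60.0
```

```bash
cat >> h.py <<'E'
def hookpose(save=None):
    o=ctrl.get_obs(); pts={}
    for c in("wrist","top","side"):
        im,D=camera(c); i=camera_info(c); P=cloud(i,D)
        if save: cv2.imwrite(f"pics/{save}_{c}.png",im)
        for k in finder.pinpoint(c,"hook_bend")[:1]:
            u,v=np.round(k["location"]).astype(int); p=P[max(v-6,0):v+7,max(u-6,0):u+7].reshape(-1,3)
            pts[c]=(i,k["location"]); print(c,"bend",round(k["conf"],2),rnd(k["location"],0),"near depth hi z",rnd(p[np.argmax(p[:,2])]))
    ks=list(pts)
    for a in range(len(ks)):
        for b in range(a):
            x,e=tri(*pts[ks[a]],*pts[ks[b]]); M=R.from_euler('xyz',o["eef_rot"]).as_matrix()
            print(ks[b],ks[a],"tri",rnd(x),"gap",round(e,4),"in tool",rnd(M.T@(x-o["ee_pos"])))
E
python3 - <<'E'
from h import *
hookpose("hk")
plan()
E
```

```text
top bend 0.85 [278.0, 159.0] near depth hi z [0.6618, 0.2207, 0.176]
side bend 0.67 [338.0, 131.0] near depth hi z [0.3675, -0.544, 0.6373]
top side tri [0.6612, 0.2367, 0.1755] gap 0.0029 in tool [0.2017, -0.0032, -0.0042]
now [0.4607, 0.2151, 0.1713] yaw 5.26 q [0.36, 0.24, 1.68, 0.0, 1.22, 1.84] F [-0.6, 1.1, -1.7] w 0.0254 t 15.35
```

```bash
python3 - <<'E'
from h import *
plan((.576,.045,.175,1.3),(.692,-.127,.175,-2.7))
E
```

```text
now [0.4607, 0.2151, 0.1713] yaw 5.26 q [0.36, 0.24, 1.68, 0.0, 1.22, 1.84] F [-0.6, 1.1, -1.7] w 0.0254 t 15.35
(0.576, 0.045, 0.175, 1.3) -> [0.496, 0.8995, -0.0186] 0.011
(0.692, -0.127, 0.175, -2.7) -> [0.9947, 1.8091, -0.0189] 0.0221
```

Call:
carry_out([
  [[0.05, 0.1, -0.02], 0.002],
  [[0.15, 0.25, -0.02], 0.005],
  [[0.25, 0.45, -0.02], 0.008],
  [[0.35, 0.65, -0.02], 0.011],
  [[0.45, 0.82, -0.02], 0.015],
  [[0.52, 0.95, -0.02], 0.018],
  [[0.54, 0.98, -0.02], 0.022],
  [[0.54, 0.98, -0.02], 0.022],
])

```text
time_s: 16.15
ee_pos: [0.5865, 0.0293, 0.1754]
eef_rot: [-3.142, 0.001, -0.048]
force: [0.1, -0.1, -1.6]
grip_width: 0.0251
grip_force: 60.0
```

```bash
python3 - <<'E'
from h import *
plan((.692,-.127,.175,-2.7),(.692,-.127,.096,-2.7))
E
```

```text
now [0.5865, 0.0293, 0.1754] yaw -2.78 q [-0.01, 0.41, 1.45, 0.0, 1.29, 1.61] F [0.1, -0.1, -1.6] w 0.0251 t 16.15
(0.692, -0.127, 0.175, -2.7) -> [0.5647, 0.7552, 0.0013] -0.0002
(0.692, -0.127, 0.096, -2.7) -> [0.5651, 0.7552, 0.3963] -0.0002
```

Call:
carry_out([
  [[0.05, 0.15, 0], 0],
  [[0.2, 0.35, 0], 0],
  [[0.35, 0.55, 0], 0],
  [[0.5, 0.7, 0], 0],
  [[0.565, 0.755, 0], 0],
  [[0.565, 0.755, 0], 0],
  [[0.565, 0.755, 0.1], 0],
  [[0.565, 0.755, 0.2], 0],
  [[0.565, 0.755, 0.3], 0],
  [[0.565, 0.755, 0.38], 0],
  [[0.565, 0.755, 0.396], 0],
  [[0.565, 0.755, 0.396], 0],
])

```text
time_s: 17.35
ee_pos: [0.6922, -0.1254, 0.097]
eef_rot: [-3.141, 0.0, -0.046]
force: [-0.4, 0.1, -1.8]
grip_width: 0.0256
grip_force: 60.0
```

```bash
python3 - <<'E'
from h import *
hookpose("hk2")
for c in("side","top","wrist"):
    for k in finder.pinpoint(c,"jaw_knob")[:1]: print(c,round(k["conf"],2),rnd(k["location"],0))
a=cv2.imread("pics/hk2_side.png")[150:310,380:600]; cv2.imwrite("pics/hk2c.png",cv2.resize(a,None,fx=3.4,fy=3.4,interpolation=cv2.INTER_CUBIC))
plan((.6947,-.0617,.096,-2.7))
E
```

```text
top bend 0.65 [413.0, 80.0] near depth hi z [0.8869, -0.1456, 0.1053]
side bend 0.84 [502.0, 232.0] near depth hi z [0.8912, -0.1204, 0.1014]
top side tri [0.8887, -0.1347, 0.1089] gap 0.001 in tool [0.1967, 0.0003, -0.012]
side 0.64 [466.0, 219.0]
now [0.6924, -0.1263, 0.0971] yaw -2.67 q [-0.23, 0.74, 1.12, 0.0, 1.28, 1.38] F [-0.3, 0.1, -0.7] w 0.0258 t 17.8
(0.6947, -0.0617, 0.096, -2.7) -> [-0.0035, -0.3231, 0.0055] 0.0001
```

View pics/hk2c.png

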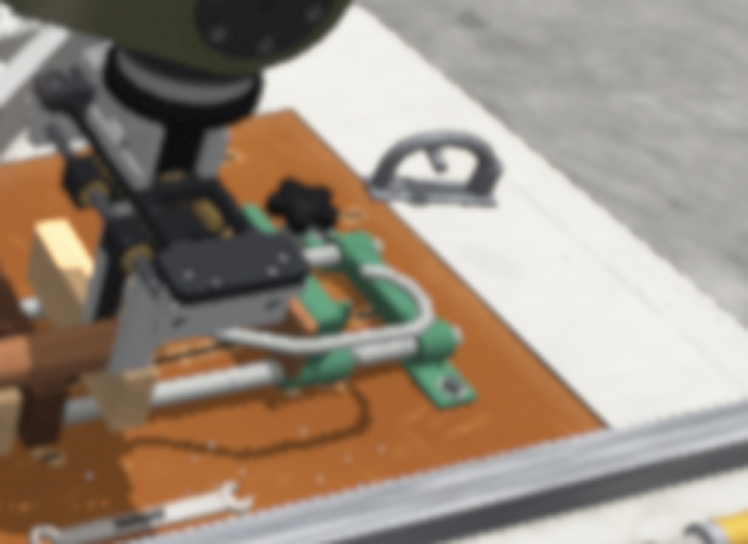

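The crop shows the crook free at (400,310), on the near side of the star knob at (305,205), at about neck height. I'm lowering 5 mm and sweeping it behind the neck.

Call:
carry_out([
  [[0, 0, 0.025], 0],
  [[0, -0.05, 0.025], 0],
  [[0, -0.1, 0.025], 0],
  [[0, -0.15, 0.025], 0],
  [[0, -0.2, 0.025], 0],
  [[0, -0.25, 0.025], 0],
  [[0, -0.3, 0.025], 0],
  [[0, -0.325, 0.025], 0],
  [[0, -0.325, 0.025], 0],
])

```text
time_s: 18.7
ee_pos: [0.6954, -0.0604, 0.0919]
eef_rot: [-3.142, -0.0, -0.046]
force: [0.1, -0.6, -2.4]
grip_width: 0.0256
grip_force: 60.0
```

```bash
python3 - <<'E'
from h import *
im,D=camera("side")
cv2.imwrite("pics/hk3c.png",cv2.resize(im[150:310,380:600],None,fx=3.4,fy=3.4,interpolation=cv2.INTER_CUBIC))
plan()
E
```

```text
now [0.6954, -0.0611, 0.0919] yaw -2.64 q [-0.14, 0.73, 1.15, -0.0, 1.26, 1.48] F [0.3, -0.7, -1.0] w 0.0254 t 18.75
```

View pics/hk3c.png

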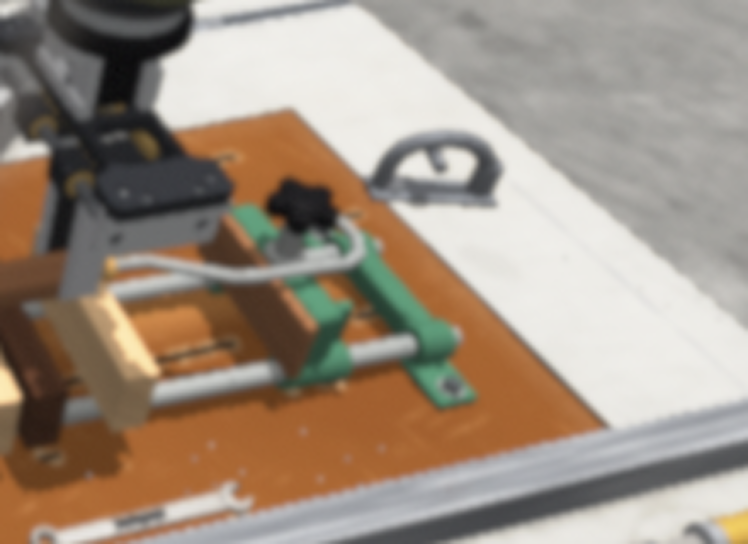

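The crop shows the crook round the neck, behind the star knob at (305,205), with the bend at (360,235). I'm pulling gently to make contact.

Call:
carry_out([
  [[-0.03, 0, 0], 0],
  [[-0.06, 0, 0], 0],
  [[-0.09, 0, 0], 0],
  [[-0.12, 0, 0], 0],
  [[-0.14, 0, 0], 0],
  [[-0.155, 0, 0], 0],
  [[-0.17, 0, 0], 0],
  [[-0.185, 0, 0], 0],
  [[-0.2, 0, 0], 0],
])

```text
time_s: 19.65
ee_pos: [0.6564, -0.0595, 0.0924]
eef_rot: [3.141, -0.003, -0.046]
force: [8.7, -0.5, -3.0]
grip_width: 0.0256
grip_force: 60.0
```

Call:
carry_out([
  [[-0.015, 0, 0], 0],
  [[-0.03, 0, 0], 0],
  [[-0.045, 0, 0], 0],
  [[-0.06, 0, 0], 0],
  [[-0.075, 0, 0], 0],
  [[-0.09, 0, 0], 0],
  [[-0.105, 0, 0], 0],
  [[-0.12, 0, 0], 0],
])

```text
time_s: 20.45
ee_pos: [0.6325, -0.0584, 0.0923]
eef_rot: [3.141, -0.003, -0.046]
force: [8.4, -0.2, -3.0]
grip_width: 0.0254
grip_force: 60.0
```

Call:
carry_out([
  [[-0.025, 0, 0], 0],
  [[-0.05, 0, 0], 0],
  [[-0.075, 0, 0], 0],
  [[-0.1, 0, 0], 0],
  [[-0.125, 0, 0], 0],
  [[-0.15, 0, 0], 0],
  [[-0.175, 0, 0], 0],
  [[-0.2, 0, 0], 0],
  [[-0.225, 0, 0], 0],
  [[-0.25, 0, 0], 0],
  [[-0.275, 0, 0], 0],
  [[-0.3, 0, 0], 0],
])

```text
time_s: 21.65
ee_pos: [0.5725, -0.0556, 0.0924]
eef_rot: [3.141, -0.004, -0.046]
force: [8.6, 0.1, -3.4]
grip_width: 0.0255
grip_force: 60.0
```

```bash
python3 - <<'E'
from h import *
im,P=pieces("wrist","cheek_b",0)
pieces("wrist","jaw",0)
m=(P[...,2]>.07)&(P[...,2]<.083)&(P[...,1]>-.16)&(P[...,1]<.05)&(P[...,0]>.55)&(P[...,0]<.85)
X=P[m]; print(np.histogram(X[:,0],bins=np.arange(.55,.86,.006)))
for c in ("side",):
    im,D=camera(c); cv2.imwrite("pics/p4c.png",cv2.resize(im[150:310,300:520],None,fx=3.4,fy=3.4,interpolation=cv2.INTER_CUBIC))
    for k in finder.pinpoint(c,"jaw_knob")[:1]: print(rnd(at_z(camera_info(c),k["location"],.096)))
plan()
E
```

```text
wrist cheek_b 0.82 [306.0, 20.0] [712.3, -62.9] [139.7, 11.0] 87.1 z [0.0728, 0.0759, 0.0772]
wrist cheek_b 0.57 [306.0, 149.0] [631.6, -58.9] [139.6, 22.1] 86.9 z [0.0749, 0.0761, 0.0771]
(array([ 410,  398,  645,  616,  188,    0,    0,    0,    0,    0,    0,
        481, 1629, 1803, 1834,  923,  730, 1989, 2053, 2057,  611,    0,
          0,    0,    0,  319, 2343, 2148,  242,    0,    0,    0,    0,
          0,    0,    0,    0,    0,    0,    0,    0,    0,    0,    0,
          0,    0,    0,    0,    0,    0,    0]), array([0.55 , 0.556, 0.562, 0.568, 0.574, 0.58 , 0.586, 0.592, 0.598,
       0.604, 0.61 , 0.616, 0.622, 0.628, 0.634, 0.64 , 0.646, 0.652,
       0.658, 0.664, 0.67 , 0.676, 0.682, 0.688, 0.694, 0.7  , 0.706,
       0.712, 0.718, 0.724, 0.73 , 0.736, 0.742, 0.748, 0.754, 0.76 ,
       0.766, 0.772, 0.778, 0.784, 0.79 , 0.796, 0.802, 0.808, 0.814,
       0.82 , 0.826, 0.832, 0.838, 0.844, 0.85 , 0.856]))
[0.7666, -0.0621, 0.096]
now [0.5719, -0.0556, 0.0921] yaw -2.67 q [-0.16, 0.47, 1.57, 0.0, 1.1, 1.46] F [4.1, -0.7, -1.5] w 0.0255 t 21.95
```

Call:
carry_out([
  [[-0.015, 0, 0], 0],
  [[-0.03, 0, 0], 0],
  [[-0.045, 0, 0], 0],
  [[-0.06, 0, 0], 0],
  [[-0.075, 0, 0], 0],
  [[-0.09, 0, 0], 0],
  [[-0.105, 0, 0], 0],
  [[-0.12, 0, 0], 0],
  [[-0.135, 0, 0], 0],
  [[-0.15, 0, 0], 0],
  [[-0.165, 0, 0], 0],
  [[-0.18, 0, 0], 0],
])

```text
time_s: 23.15
ee_pos: [0.5365, -0.0539, 0.0923]
eef_rot: [3.141, -0.003, -0.046]
force: [8.8, -0.4, -2.8]
grip_width: 0.026
grip_force: 60.0
```

Call:
carry_out([
  [[-0.015, 0, 0], 0],
  [[-0.03, 0, 0], 0],
  [[-0.045, 0, 0], 0],
  [[-0.06, 0, 0], 0],
  [[-0.075, 0, 0], 0],
  [[-0.09, 0, 0], 0],
  [[-0.105, 0, 0], 0],
  [[-0.12, 0, 0], 0],
])

```text
time_s: 23.95
ee_pos: [0.5127, -0.0529, 0.0924]
eef_rot: [3.141, -0.003, -0.046]
force: [9.3, 0.6, -3.4]
grip_width: 0.0252
grip_force: 60.0
```

```bash
python3 - <<'E'
from h import *
plan()
im,D=camera("wrist");P=cloud(camera_info("wrist"),D); cv2.imwrite("pics/w6.png",im)
m=(P[...,2]>.07)&(P[...,2]<.083)&(P[...,1]>-.16)&(P[...,1]<.05)&(P[...,0]>.55)&(P[...,0]<.85)
h=np.histogram(P[m][:,0],bins=np.arange(.55,.75,.004)); print([(round(b,3),int(n)) for n,b in zip(*h)])
E
```

```text
now [0.5127, -0.0529, 0.0924] yaw -2.66 q [-0.17, 0.35, 1.74, 0.0, 1.05, 1.44] F [9.3, 0.6, -3.4] w 0.0252 t 23.95
[(np.float64(0.55), 935), (np.float64(0.554), 613), (np.float64(0.558), 687), (np.float64(0.562), 984), (np.float64(0.566), 937), (np.float64(0.57), 830), (np.float64(0.574), 237), (np.float64(0.578), 0), (np.float64(0.582), 0), (np.float64(0.586), 0), (np.float64(0.59), 0), (np.float64(0.594), 0), (np.float64(0.598), 0), (np.float64(0.602), 0), (np.float64(0.606), 0), (np.float64(0.61), 0), (np.float64(0.614), 392), (np.float64(0.618), 1324), (np.float64(0.622), 1522), (np.float64(0.626), 1555), (np.float64(0.63), 1600), (np.float64(0.634), 1588), (np.float64(0.638), 1648), (np.float64(0.642), 1682), (np.float64(0.646), 1713), (np.float64(0.65), 1766), (np.float64(0.654), 1328), (np.float64(0.658), 303), (np.float64(0.662), 0), (np.float64(0.666), 0), (np.float64(0.67), 0), (np.float64(0.674), 0), (np.float64(0.678), 0), (np.float64(0.682), 0), (np.float64(0.686), 0), (np.float64(0.69), 0), (np.float64(0.694), 0), (np.float64(0.698), 0), (np.float64(0.702), 0), (np.float64(0.706), 0), (np.float64(0.71), 0), (np.float64(0.714), 0), (np.float64(0.718), 0), (np.float64(0.722), 0), (np.float64(0.726), 0), (np.float64(0.73), 0), (np.float64(0.734), 0), (np.float64(0.738), 0), (np.float64(0.742), 0)]
```

Call:
carry_out([
  [[-0.0125, 0, 0], 0],
  [[-0.025, 0, 0], 0],
  [[-0.0375, 0, 0], 0],
  [[-0.05, 0, 0], 0],
  [[-0.0625, 0, 0], 0],
  [[-0.075, 0, 0], 0],
  [[-0.0875, 0, 0], 0],
  [[-0.1, 0, 0], 0],
  [[-0.1125, 0, 0], 0],
  [[-0.125, 0, 0], 0],
  [[-0.1375, 0, 0], 0],
  [[-0.15, 0, 0], 0],
])

```text
time_s: 25.2
ee_pos: [0.4828, -0.0515, 0.0925]
eef_rot: [3.141, -0.003, -0.046]
force: [9.8, -0.3, -4.0]
grip_width: 0.0254
grip_force: 60.0
```

```bash
python3 - <<'E'
from h import *
plan()
im,D=camera("wrist");P=cloud(camera_info("wrist"),D); cv2.imwrite("pics/w7.png",im)
m=(P[...,2]>.07)&(P[...,2]<.083)&(P[...,1]>-.16)&(P[...,1]<.05)&(P[...,0]>.55)&(P[...,0]<.85)
h=np.histogram(P[m][:,0],bins=np.arange(.55,.68,.003)); print([(round(float(b),3),int(n)) for n,b in zip(*h)])
E
```

```text
now [0.4828, -0.0515, 0.0925] yaw -2.66 q [-0.18, 0.29, 1.82, 0.0, 1.03, 1.44] F [9.8, -0.3, -4.0] w 0.0254 t 25.2
[(0.55, 722), (0.553, 526), (0.556, 328), (0.559, 652), (0.562, 792), (0.565, 783), (0.568, 757), (0.571, 623), (0.574, 187), (0.577, 0), (0.58, 0), (0.583, 80), (0.586, 545), (0.589, 1053), (0.592, 1157), (0.595, 1142), (0.598, 1163), (0.601, 1197), (0.604, 1201), (0.607, 1218), (0.61, 1240), (0.613, 1253), (0.616, 1295), (0.619, 1285), (0.622, 1320), (0.625, 940), (0.628, 338), (0.631, 1), (0.634, 0), (0.637, 0), (0.64, 0), (0.643, 0), (0.646, 0), (0.649, 0), (0.652, 0), (0.655, 0), (0.658, 0), (0.661, 0), (0.664, 0), (0.667, 0), (0.67, 0), (0.673, 0), (0.676, 0)]
```

Call:
carry_out([
  [[-0.006, 0, 0], 0],
  [[-0.012, 0, 0], 0],
  [[-0.018, 0, 0], 0],
  [[-0.024, 0, 0], 0],
  [[-0.03, 0, 0], 0],
  [[-0.036, 0, 0], 0],
])

```text
time_s: 25.85
ee_pos: [0.4756, -0.0511, 0.0924]
eef_rot: [3.141, -0.003, -0.046]
force: [9.3, -0.6, -2.8]
grip_width: 0.0257
grip_force: 60.0
```

Call:
carry_out([
  [[-0.004, 0, 0], 0],
  [[-0.008, 0, 0], 0],
  [[-0.01, 0, 0], 0],
])

```text
time_s: 26.15
ee_pos: [0.4736, -0.051, 0.0924]
eef_rot: [3.141, -0.003, -0.046]
force: [9.7, -0.6, -3.4]
grip_width: 0.0252
grip_force: 60.0
```

Call:
carry_out([
  [[-0.004, 0, 0], 0],
  [[-0.007, 0, 0], 0],
  [[-0.01, 0, 0], 0],
])

```text
time_s: 26.45
ee_pos: [0.4716, -0.051, 0.0924]
eef_rot: [3.141, -0.003, -0.046]
force: [9.7, -0.7, -3.7]
grip_width: 0.0253
grip_force: 60.0
```

Call:
carry_out([
  [[-0.003, 0, 0], 0],
  [[-0.005, 0, 0], 0],
])

```text
time_s: 26.65
ee_pos: [0.4707, -0.0509, 0.0924]
eef_rot: [3.141, -0.003, -0.046]
force: [10.6, -0.6, -3.3]
grip_width: 0.0251
grip_force: 60.0
```

Call:
carry_out([
  [[-0.003, 0, 0], 0],
  [[-0.005, 0, 0], 0],
])

```text
time_s: 26.85
ee_pos: [0.4696, -0.0509, 0.0924]
eef_rot: [3.141, -0.003, -0.047]
force: [9.8, -0.1, -2.9]
grip_width: 0.0256
grip_force: 60.0
```

Call:
carry_out([
  [[-0.003, 0, 0], 0],
  [[-0.005, 0, 0], 0],
])

```text
time_s: 27.05
ee_pos: [0.4687, -0.0508, 0.0924]
eef_rot: [3.141, -0.003, -0.047]
force: [11.0, -0.8, -3.7]
grip_width: 0.0258
grip_force: 60.0
```

Call:
carry_out([
  [[-0.003, 0, 0], 0],
  [[-0.005, 0, 0], 0],
])

```text
time_s: 27.25
ee_pos: [0.4679, -0.0508, 0.0925]
eef_rot: [3.141, -0.004, -0.047]
force: [11.8, -0.5, -3.1]
grip_width: 0.025
grip_force: 60.0
```

```bash
python3 - <<'E'
from h import *
plan()
im,D=camera("wrist");P=cloud(camera_info("wrist"),D)
# clamp axis coordinate
e=np.array([.9989,-.0471]); S=P[...,:2]@e
m=(P[...,2]>.07)&(P[...,2]<.083)&(P[...,1]>-.16)&(P[...,1]<.05)&(P[...,0]>.55)&(P[...,0]<.85)
h=np.histogram(S[m],bins=np.arange(.55,.68,.002)); print([(round(float(b),3),int(n)) for n,b in zip(*h) if n])
E
```

```text
now [0.4679, -0.0508, 0.0925] yaw -2.67 q [-0.19, 0.26, 1.86, 0.0, 1.02, 1.43] F [11.8, -0.5, -3.1] w 0.025 t 27.25
[(0.55, 222), (0.552, 346), (0.554, 459), (0.556, 445), (0.56, 347), (0.562, 591), (0.564, 617), (0.566, 515), (0.568, 487), (0.57, 619), (0.572, 484), (0.574, 679), (0.576, 822), (0.578, 719), (0.58, 771), (0.582, 763), (0.584, 747), (0.586, 819), (0.588, 755), (0.59, 795), (0.592, 820), (0.594, 782), (0.596, 743), (0.598, 915), (0.6, 823), (0.602, 847), (0.604, 849), (0.606, 852), (0.608, 862), (0.61, 876), (0.612, 879), (0.614, 639), (0.616, 1)]
```

Call:
carry_out([
  [[-0.003, 0, 0], 0],
  [[-0.005, 0, 0], 0],
  [[-0.005, 0, 0], 0],
])

```text
time_s: 27.6
ee_pos: [0.4671, -0.0508, 0.0926]
eef_rot: [3.141, -0.005, -0.047]
force: [12.9, -1.2, -3.1]
grip_width: 0.0255
grip_force: 60.0
```

Call:
carry_out([
  [[-0.002, 0, 0], 0],
  [[-0.003, 0, 0], 0],
  [[-0.003, 0, 0], 0],
])

```text
time_s: 27.9
ee_pos: [0.4667, -0.0508, 0.0927]
eef_rot: [3.141, -0.005, -0.047]
force: [14.4, 0.0, -3.7]
grip_width: 0.0252
grip_force: 60.0
```

Call:
carry_out([
  [[-0.002, 0, 0], 0],
  [[-0.003, 0, 0], 0],
  [[-0.003, 0, 0], 0],
])

```text
time_s: 28.2
ee_pos: [0.4663, -0.0508, 0.0928]
eef_rot: [3.141, -0.006, -0.046]
force: [15.0, 0.4, -3.1]
grip_width: 0.0252
grip_force: 60.0
```

Call:
carry_out([
  [[0.02, 0, 0], 0],
  [[0.05, 0, 0], 0],
  [[0.09, 0, 0], 0],
  [[0.13, 0, 0], 0],
  [[0.165, 0, 0], 0],
  [[0.165, 0, 0], 0],
])

```text
time_s: 28.8
ee_pos: [0.4979, -0.0521, 0.0917]
eef_rot: [3.142, 0.0, -0.046]
force: [0.2, 0.2, -1.7]
grip_width: 0.0253
grip_force: 60.0
```

```bash
python3 - <<'E'
from h import *
plan()
im,D=camera("side")
cv2.imwrite("pics/r1.png",cv2.resize(im[150:310,280:500],None,fx=3.4,fy=3.4,interpolation=cv2.INTER_CUBIC))
E
```

```text
now [0.4979, -0.0521, 0.0917] yaw -2.66 q [-0.18, 0.32, 1.78, -0.0, 1.04, 1.44] F [0.2, 0.2, -1.7] w 0.0253 t 28.8
```

View pics/r1.png

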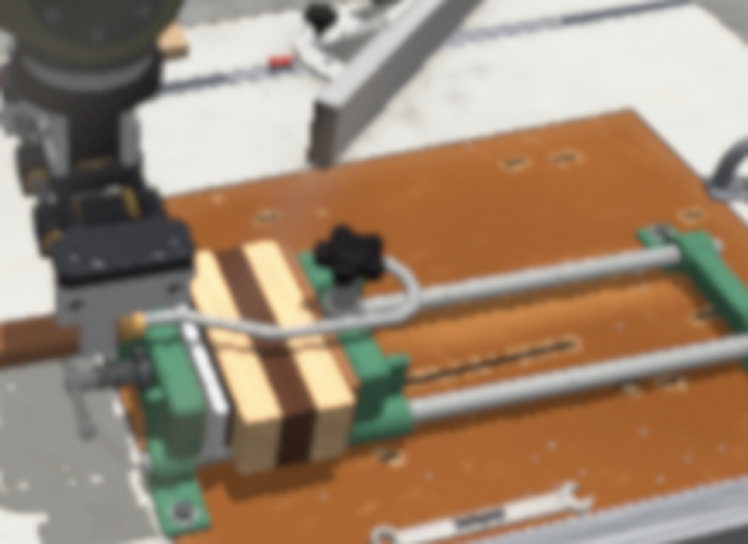

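The crop shows all three pieces pinched between the rubber face at (215,410) and the jaw at (370,380). The crook stands off behind the knob at (410,290). Now I'm unhooking.

Call:
carry_out([
  [[0, 0.06, 0], 0],
  [[0, 0.13, 0], 0],
  [[0, 0.2, 0], 0],
  [[0, 0.27, 0], 0],
  [[0, 0.34, 0], 0],
  [[0, 0.34, 0], 0],
  [[0, 0.34, -0.1], 0],
  [[0, 0.34, -0.25], 0],
  [[0, 0.34, -0.4], 0],
  [[0, 0.34, -0.42], 0],
])

```text
time_s: 29.85
ee_pos: [0.4953, -0.1202, 0.1791]
eef_rot: [3.14, -0.005, -0.046]
force: [1.0, 0.3, -1.9]
grip_width: 0.0255
grip_force: 60.0
```

```bash
python3 - <<'E'
from h import *
plan((.461,.215,.175,5.3))
E
```

```text
now [0.4953, -0.1202, 0.1791] yaw -2.66 q [-0.31, 0.23, 1.67, 0.0, 1.23, 1.31] F [1.0, 0.3, -1.9] w 0.0255 t 29.85
(0.461, 0.215, 0.175, 5.3) -> [-0.2488, -1.6664, 0.0172] -0.0221
```

Call:
carry_out([
  [[-0.02, -0.1, 0], 0],
  [[-0.05, -0.3, 0], -0.005],
  [[-0.08, -0.5, 0], -0.01],
  [[-0.1, -0.7, 0], -0.015],
  [[-0.12, -0.88, 0], -0.022],
  [[-0.13, -0.95, 0], -0.022],
  [[-0.13, -0.95, 0], -0.022],
])

```text
time_s: 30.55
ee_pos: [0.4764, 0.0723, 0.1751]
eef_rot: [-3.142, 0.001, 0.094]
force: [-0.0, 0.1, -0.8]
grip_width: 0.026
grip_force: 60.0
```

```bash
python3 - <<'E'
from h import *
plan((.461,.215,.175,5.3),(.461,.215,.01,5.3))
E
```

```text
now [0.4764, 0.0723, 0.1751] yaw 5.36 q [0.07, 0.18, 1.75, 0.0, 1.22, 1.55] F [-0.0, 0.1, -0.8] w 0.026 t 30.55
(0.461, 0.215, 0.175, 5.3) -> [-0.01, -0.7178, 0.0004] 0.0002
(0.461, 0.215, 0.01, 5.3) -> [-0.0091, -0.7177, 0.8254] 0.0002
```

Call:
carry_out([
  [[0, -0.15, 0], 0],
  [[0, -0.35, 0], 0],
  [[0, -0.55, 0], 0],
  [[-0.01, -0.7, 0], 0],
  [[-0.01, -0.718, 0.1], 0],
  [[-0.01, -0.718, 0.3], 0],
  [[-0.01, -0.718, 0.5], 0],
  [[-0.01, -0.718, 0.68], 0],
  [[-0.01, -0.718, 0.76], 0],
  [[-0.01, -0.718, 0.79], 0],
  [[-0.01, -0.718, 0.81], 0],
  [[-0.01, -0.718, 0.815], 0],
])

```text
time_s: 31.75
ee_pos: [0.4623, 0.2135, 0.0133]
eef_rot: [-3.141, -0.001, 0.091]
force: [0.1, 0.2, -0.3]
grip_width: 0.0258
grip_force: 60.0
```

Call:
carry_out([
  [[0, 0, 0.01], 0],
  [[0, 0, 0.018], 0],
  [[0, 0, 0.023], 0],
  [[0, 0, 0.023], 0],
])

```text
time_s: 32.15
ee_pos: [0.4617, 0.2139, 0.0083]
eef_rot: [-3.142, -0.0, 0.092]
force: [-0.2, 0.5, -1.3]
grip_width: 0.0258
grip_force: 60.0
```

Call:
carry_out([
  [[0, 0, 0.004], 0],
  [[0, 0, 0.008], 0],
  [[0, 0, 0.008], 0],
])

```text
time_s: 32.45
ee_pos: [0.4617, 0.2139, 0.0066]
eef_rot: [-3.142, -0.0, 0.092]
force: [0.2, 0.1, -1.9]
grip_width: 0.0252
grip_force: 60.0
```

Call:
carry_out([
  [[0, 0, 0], 0],
  [[0, 0, 0], 0],
  [[0, 0, 0], 0],
  [[0, 0, 0], 0],
  [[0, 0, 0], 0],
], hand=-0.2)

```text
time_s: 32.95
ee_pos: [0.4618, 0.2138, 0.0067]
eef_rot: [-3.142, -0.0, 0.092]
force: [-0.7, -0.0, 0.3]
grip_width: 0.0564
grip_force: 0.0
```

Call:
carry_out([
  [[0, 0, -0.05], 0],
  [[0, 0, -0.2], 0],
  [[0, 0, -0.4], 0],
  [[0, 0, -0.6], 0],
  [[-0.2, 0, -0.8], 0],
  [[-0.4, 0, -0.9], 0],
  [[-0.4, 0, -0.9], 0],
  [[-0.4, 0, -0.9], 0],
])

```text
time_s: 33.75
ee_pos: [0.3821, 0.2067, 0.1879]
eef_rot: [-3.141, -0.003, 0.092]
force: [0.6, 0.1, -0.1]
grip_width: 0.0561
grip_force: 0.0
```

```bash
python3 - <<'E'
from h import *
plan()
im,D=camera("side"); P=cloud(camera_info("side"),D)
X=P[finder.cut_out("side","hook")[0]["mask"]&(D>0)]; print("hook z",rnd(np.percentile(X[:,2],[5,50,97])),rnd(X.min(0)),rnd(X.max(0)))
im2,_=camera("top")
a=cv2.resize(im[140:330,200:560],(800,422)); cv2.imwrite("pics/fin.png",a)
E
```

```text
now [0.3821, 0.2067, 0.1879] yaw 5.29 q [0.41, 0.05, 1.85, -0.0, 1.23, 1.89] F [0.6, 0.1, -0.1] w 0.0561 t 33.75
hook z [0.0059, 0.0171, 0.0263] [0.3664, 0.1906, -0.0003] [0.6656, 0.2575, 0.029]
```

View pics/fin.png

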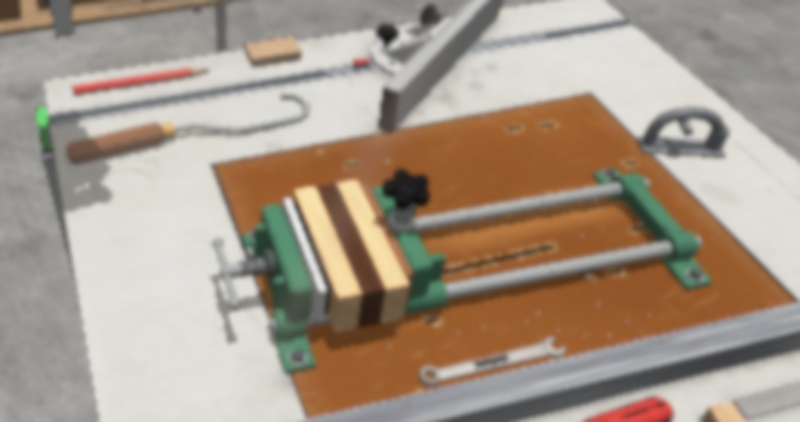

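The final picture shows the three pieces pinched at (350,255), their ends flush. The hook lies flat at (190,128), clear of the clamp, and the pencil, offcut and spanner have not moved. I'm handing in.

```bash
python3 -c "
from station import ctrl
print(ctrl.hand_in())"
```

```text
the job is handed in; nothing more can be done
None
```

The mallet head is dry-fitted and handed in at about 34 s of the 72 s: the last picture shows all three pieces held snug by the clamp alone with ends flush (jaw drawn up to a 15 N pull, about 5–6 N of it squeeze), the hook flat on the bench clear of the clamp, and the pencil, spanner and offcut where they were.

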